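Bolt the lid of the bottle carrier for delivery

TASK

The bottle carrier is packed and its lid is shut: lock the lid for the van. Hold the red spring catch bar down with one fingertip while the other pushes the black bolt knob until the bolt is fully home in its keeper, then let go so that the catch springs back up and locks it. Only press and push: do not lift the lid, and leave the loose things round the carrier where they stand.

Things in the scene. Friction and masses are not known exactly. Their poses are not given: they have to be found in the camera images.
- carrier: stainless bottle carrier with four bottles, 204 x 204 mm, 244 mm high to the lid's top; fixed. Origin: centre of its underside, z up. Lid hinged along its +y edge. The bolt lies on the lid parallel to y and shoots to -y. Heights over the counter: back plate under the bolt 247 mm, guides and catch housing at most 262, keeper 265, catch bar top 275 (pressed 267), black knob top 289
- knob_face (a point): centre of the black bolt knob's flat +y face (carrier axes), the face to push towards -y; moves with the bolt. Knob: plate 31 mm wide (x), 9 thick (y), 259 to 289 mm over the counter; this point at 278. Behind this face (+y) nothing stands above 262 mm, bar the catch bar at +x. A steel lug on the bolt, flush with this face, reaches 12 mm past the knob's +x side, top at 268 mm
- catch_bar: red spring catch bar; origin: centre of its top face, 27 mm (x) by 77 mm (y, parallel to the bolt): a fingertip holding it down can slide along; 275 mm high when up. It lies 46.5 mm to the carrier's +x of knob_face. Sinks straight down 8 mm against a spring (3 N at first, 7 N at the bottom), springs up by itself. Up, its brass tooth blocks the bolt, both drawn and home; down, the bolt slides
- keeper (a point): middle of the dark steel keeper on the carrier's -y wall, 25 mm wide, into which the tip of the 10 mm round bolt goes; on the bolt's line, 254 mm over the counter
- catch (a joint): how far the catch bar is pressed down: 0 up, 0.008 m at the bottom; the bolt is free above about 0.0065
- bolt (a joint): how far the bolt is shot: 0 drawn (start), 0.030 m fully home in the keeper; needs about 2 N and stays where it is left; the catch can spring up again only above about 0.0275
- lid (a joint): opening angle of the lid, 0 shut, grows as it is lifted; it is heavy enough to stay shut
- spare_bottle: capped glass bottle of amber drink, 77 mm across, 222 mm high, loose, standing behind the carrier; origin at the centre of its underside. To be left alone
- second_bottle: another such bottle beside it, loose. To be left alone
- label_roll: roll of blank white labels, 82 mm across, 38 mm high, loose, to the right of the carrier; origin at the centre of its underside. To be left alone
- cap_key: red moulded cap key, 180 mm long, 53 mm wide, 14 mm high, loose, lying to the right of the carrier; origin at the middle of its underside. To be left alone

How it is judged:
On the way, in this order (a step that is already met when the one before it is completed fails the run):
1. a fingertip holds the catch bar down while the bolt is still drawn (value of joint catch above 0.0062 m and contact force between the fingers and catch_bar above 1 N and value of joint bolt below 0.005 m), for 0.05 s.
2. the bolt is half-way across while a fingertip still holds the catch bar down (value of joint bolt between 0.012 and 0.027 m and value of joint catch above 0.0062 m and contact force between the fingers and catch_bar above 1 N).
3. the bolt is home while a fingertip still holds the catch bar down (value of joint bolt above 0.0275 m and value of joint catch above 0.0062 m and contact force between the fingers and catch_bar above 1 N), for 0.05 s.
At the end, for the whole second after the job is handed in: the bolt is home in its keeper (within 3 mm of its stop), the catch bar has sprung back up (within 1.5 mm) and locks it, and the lid is shut (within 0.02 rad) (value of joint bolt above 0.027 m and value of joint catch below 0.0015 m and value of joint lid below 0.02 rad); the robot touches nothing.
It fails at once if the lid was lifted (value of joint lid above 0.05 rad).
It fails at once if a loose thing beside the carrier was shifted by more than 20 mm (distance of any of spare_bottle, second_bottle, label_roll, cap_key from where it was at the start of the episode above 0.02 m).
It also fails if it takes over 32 s, if anything falls off the work surface, if the arm or the gripper's body presses on something with over 40 N, if the wrist force passes 120 N, or if a joint passes its speed limit or range.

ROBOT

A 7-joint arm with a two-finger parallel gripper is mounted at the origin on a cart in front of the work surface, level with it; the furniture and walls round the work are solid. World frame = base frame: x ahead of the robot, y to its left, z up, the work surface at z = 0. Lengths are in m, angles in rad, forces in N, time in s.
With the tool pointing down it reaches from about 0.425 to 0.875 m from the base axis. Payload 4.7 kg.
Tool frame: the origin (TCP) lies midway between the tips of the shut fingers; the grasp point (between the pads) lies 19 mm behind it; z points along the fingers, x is the direction in which the jaws open and shut, and the axes are right-handed (so a half turn about z gives the same grasp; the last joint's range is limited). The gripper opens to 87 mm and grips with 3 to 60 N. Pads are 19 mm wide; open, the fingers measure 117 mm over their backs; the gripper's body (75 mm by 190 mm) begins 51 mm behind the grasp point.
Start: joints at [1.181, 0.321, -0.07, 1.45, 0.023, 1.371, -0.057], TCP at [0.255, -0.598, 0.223] pointing down, gripper open.
Joint ranges: [-2.86, 2.86], [-0.3, 2.09], [-1.38, 1.24], [0.06, 2.45], [-1.56, 4.7], [0.09, 2.05], [-2.69, 2.69]. Speed limits (rad/s): [2.57, 2.57, 3.14, 3.14, 3.14, 3.14, 3.14].

INTERFACE

Orientations are given as a rotation vector (axis times angle).
In Python, from bench import get_state, eyes, ticket gives the robot as it stands.
- The arm moves only by the tool carry_out, never from a script. Its argument "motion" is a list of rows, each a list of 2 entries, a list of its own where there are three numbers: the shift along the world's x, y, z in m, then the turn about the world's z in rad. A call has 1 to 20 rows; each row is the pose to reach, as a shift and turn from the pose commanded when the call began; what a row does not reach only later rows make up. A row lasts 1/10 s, in which the tool goes at most 50 mm and 8.59 degrees, less where a joint would pass 70% of its speed; a pose out of reach is approached as far as the arm can. A call with a gripper value outside its range is refused whole. "grip" is the gripper command: -1 is fully open, 1 is shut, values between are in proportion, set as the call begins (left out, the last holds). The fingers move at their own pace and stop on an object; "squeeze" is the grip in N (left out, the last holds). Time passes only in rows, so rows that repeat a pose let the fingers close. It gives the time, the measured TCP pose, the force and the opening at its end, in the units of the state.
- get_state(): the state, without advancing time (a new reading comes with each control period).
- eyes.get_image(name): name is "side" or "top"; returns a dict with "pixels" (384x512x3 uint8, blue, green, red), "mtx" (3x3 intrinsics, pixels), "dist_coeffs" ([k1, k2, p1, p2, k3] as OpenCV has them; the pictures are not rectified), "extrinsics" (4x4, takes a point from camera to world coordinates). Camera axes: x right, y down, z forward; pixel columns grow to the right and rows downward; lengths in m; the calibration is good to about 2 mm. A picture is of the moment at which its call begins. There is no depth.
- ticket.close_job(): hands the job in, once; it reports no verdict.
The state is a dict: "time": time; "joint_positions": joint angles; "qd": joint speeds; "joint_torque": joint torques, N m; "position": TCP position; "tool_rot": TCP orientation; "ft_force": force on the tool from outside, world axes, zero at the start; "torque": the same for the moment, N m; "grip_width": opening from 0.0 (shut) to 1.0 (fully open).
Only numpy, scipy, OpenCV 4.12 (cv2) and the standard library are available. Lean on these libraries where they do the work, as an engineer would, in place of code of your own. Each camera call takes 0.05 s, during which the arm holds its last target. There are 200 camera calls.

## Working session

There is one attempt and no reset: what is moved stays moved. The work goes in short steps, Python scripts to look and compute and a tool call to move; the robot and the scene stay as the last step left them, time stands still between calls to the robot, and variables do not carry over. Pictures are saved under pics/ and viewed, about 8 in all and at most 12, crops included, and the job is handed in when it is done.

Besides the shell and the picture viewer there is one more tool, called in YAML: its name, and indented under it one key for each argument. carry_out: Moves the arm, as the interface text tells. Its arguments: {"type":"object","properties":{"motion":{"type":"array","items":{"type":"array"}},"grip":{"type":"number"},"squeeze":{"type":"number"}},"required":["motion"]}

```bash
mkdir -p pics; ls
python3 - <<'E'
from bench import get_state, eyes
import cv2
s=get_state(); print(s)
for n in("side","top"):
    d=eyes.get_image(n); cv2.imwrite(f"pics/{n}0.png",d["pixels"]); print(n,d["mtx"],d["dist_coeffs"],d["extrinsics"])
E
```

```text
pics
{'time': 0.0, 'joint_positions': array([ 1.18112065,  0.32181298, -0.070104  ,  1.45168217,  0.02259434,
        1.37078259, -0.05687436]), 'qd': array([ 3.57127852e-04,  2.88469628e-05, -7.00992194e-04,  2.28350014e-04,
       -1.36408146e-06, -4.29086469e-04, -6.94262148e-04]), 'joint_torque': array([-2.47310209e-05, -4.91294539e+01, -4.03822884e-01, -3.12527204e+01,
       -6.39894395e-02,  4.36927029e-02,  1.72765772e-04]), 'position': array([ 0.2551303 , -0.59723519,  0.22146456]), 'tool_rot': array([-2.62101651e+00,  1.73024929e+00,  2.55930276e-03]), 'ft_force': array([ 0.5620778 , -1.43086584, -0.75812958]), 'torque': array([-0.06017219, -0.04721223, -0.01552857]), 'grip_width': 1.0005564414366168}
side [[356.75138017   0.         253.29795194]
 [  0.         356.75138017 189.68198813]
 [  0.           0.           1.        ]] [-0.10872222  0.          0.          0.          0.        ] [[-0.97899094 -0.1205025   0.16448673  0.39439716]
 [-0.20311485  0.64721488 -0.73474979  0.65437346]
 [-0.01791908 -0.75272309 -0.65809335  0.92627002]
 [ 0.          0.          0.          1.        ]]
top [[469.92089233   0.         248.29086198]
 [  0.         469.92089233 188.47933406]
 [  0.           0.           1.        ]] [-0.09919527  0.          0.          0.          0.        ] [[ 0.0244726  -0.98939749  0.14315623  0.38177603]
 [-0.99966612 -0.02303189  0.01171259 -0.23367361]
 [-0.00829125 -0.14339507 -0.98963079  1.4669225 ]
 [ 0.          0.          0.          1.        ]]
```

View pics/side0.png

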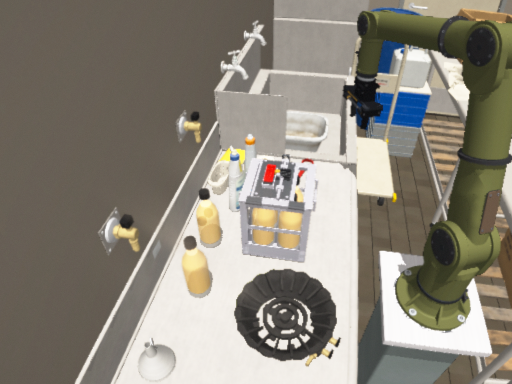

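View pics/top0.png

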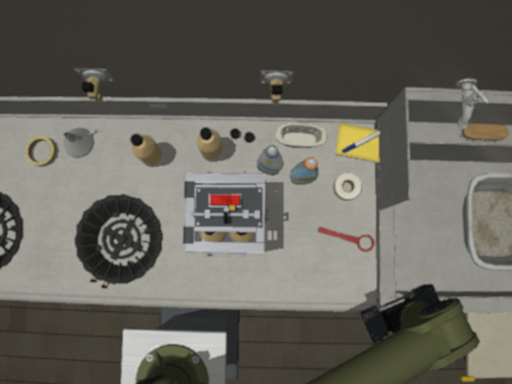

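The side view shows the carrier near (280,210), with its red bar at (269,175). In the top view the carrier is at about (226,215), with the red bar at (225,200) and the knob at (227,215). I'll enlarge both.

Run:
```python
import cv2, numpy as np
a=cv2.imread("pics/top0.png")[165:260,175:285]; a=cv2.resize(a,None,fx=6,fy=6,interpolation=cv2.INTER_CUBIC)
b=cv2.imread("pics/side0.png")[150:210,235:325]; b=cv2.resize(b,None,fx=8,fy=8,interpolation=cv2.INTER_CUBIC)
cv2.imwrite("pics/tc.png",a);cv2.imwrite("pics/sc.png",b)
```

```text
(no output)
```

View pics/tc.png

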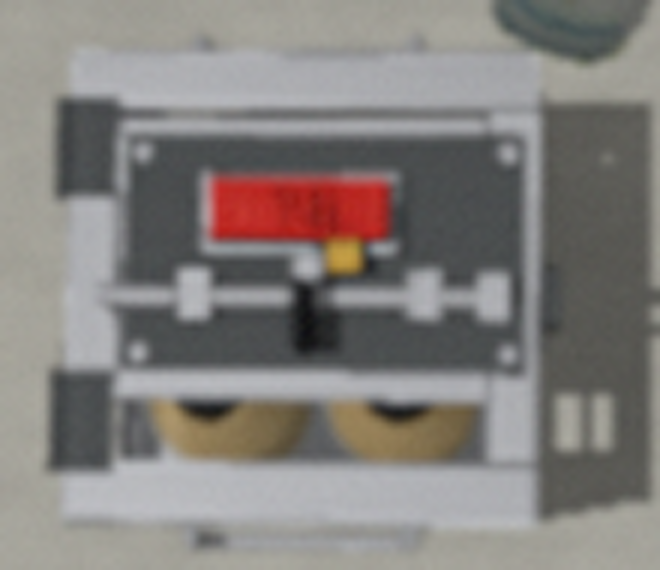

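View pics/sc.png

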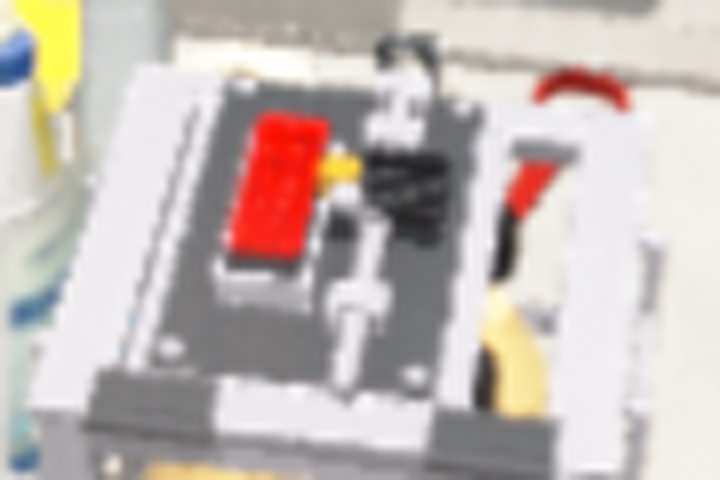

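Top crop: the red bar spans (212,178)–(390,241), the knob top spans about (293,285)–(317,352) with its +y face at column ≈293. The bolt runs (110,294) → (490,297). The hinges are on the left, so carrier +y ≈ world +y. Next I'll convert these to world coordinates.

```bash
cat > h.py <<'E'
import numpy as np, cv2
from bench import eyes
def ray(d,p,z):
    u=cv2.undistortPoints(np.array([[p]],float),d["mtx"],np.array(d["dist_coeffs"]))[0,0]
    E=d["extrinsics"]; v=E[:3,:3]@[u[0],u[1],1]; o=E[:3,3]
    return (o+v*(z-o[2])/v[2]).round(4)
E
python3 - <<'E'
from h import *
t=eyes.get_image("top"); s=eyes.get_image("side")
T=lambda x,y,z: ray(t,((x+.5)/6-.5+175,(y+.5)/6-.5+165),z)
S=lambda x,y,z: ray(s,((x+.5)/8-.5+235,(y+.5)/8-.5+150),z)
for p in [(212,178),(390,182),(390,241),(212,241)]: print("bar",T(*p,.275))
print("knobtop face",T(293,285,.289),T(293,352,.289),"other side",T(317,320,.289))
print("bolt",T(110,294,.257),T(490,297,.257))
print("plate",T(122,138,.247),T(522,138,.247),T(122,366,.247),T(522,370,.247))
print("bottles/others", [ray(t,p,.222) for p in [(137,140),(206,133)]], ray(t,(270,152),.2),ray(t,(305,163),.2))
print("S bar",[S(*p,.275) for p in [(258,115),(328,120),(305,258),(228,252)]])
print("S knob top face(+y)",S(368,180,.289),S(440,185,.289))
from bench import get_state; from scipy.spatial.transform import Rotation as R
print(R.from_rotvec(get_state()["tool_rot"]).as_matrix().round(3))
E
```

```text
bar [ 0.537  -0.1216  0.275 ]
bar [ 0.537  -0.1977  0.275 ]
bar [ 0.5118 -0.1984  0.275 ]
bar [ 0.5099 -0.1226  0.275 ]
knobtop face [ 0.4907 -0.1586  0.289 ] [ 0.4626 -0.1595  0.289 ] other side [ 0.4762 -0.1691  0.289 ]
bolt [ 0.4878 -0.0777  0.257 ] [ 0.4905 -0.2415  0.257 ]
plate [ 0.5574 -0.0788  0.247 ] [ 0.5614 -0.254   0.247 ] [ 0.4575 -0.0828  0.247 ] [ 0.4601 -0.2561  0.247 ]
bottles/others [array([0.689 , 0.0894, 0.222 ]), array([ 0.7123, -0.0997,  0.222 ])] [ 0.668 -0.276  0.2  ] [ 0.6394 -0.3727  0.2   ]
S bar [array([ 0.541, -0.196,  0.275]), array([ 0.5145, -0.1977,  0.275 ]), array([ 0.5099, -0.1161,  0.275 ]), array([ 0.5374, -0.1144,  0.275 ])]
S knob top face(+y) [ 0.4923 -0.1468  0.289 ] [ 0.4665 -0.1486  0.289 ]
[[ 0.393 -0.92  -0.001]
 [-0.92  -0.393  0.001]
 [-0.001  0.    -1.   ]]
```

Bar centre ≈ (0.525, −0.159), knob face y ≈ −0.159 and x ≈ 0.478, yaw about +1°. Jaws along x with a 35 mm gap put one fingertip on the bar and the other behind the knob. I'll rise first, then go over.

carry_out:
  motion:
    - [[0,0,0.05],0]
    - [[0,0,0.1],0]
    - [[0,0,0.139],0]
    - [[0.025,0.047,0.139],0.12]
    - [[0.05,0.094,0.139],0.24]
    - [[0.074,0.14,0.139],0.36]
    - [[0.099,0.187,0.139],0.48]
    - [[0.123,0.234,0.139],0.6]
    - [[0.148,0.28,0.139],0.72]
    - [[0.172,0.327,0.139],0.84]
    - [[0.197,0.374,0.139],0.96]
    - [[0.222,0.42,0.139],1.08]
    - [[0.246,0.467,0.139],1.185]
    - [[0.246,0.467,0.139],1.185]
    - [[0.246,0.467,0.139],1.185]
    - [[0.246,0.467,0.139],1.185]
  grip: 0.195

```text
time: 1.8
position: [0.5013, -0.1306, 0.3614]
tool_rot: [3.141, 0.03, -0.001]
ft_force: [0.1, -0.3, 0.1]
grip_width: 0.406
```

carry_out:
  motion:
    - [[0,0,-0.03],0]
    - [[0,0,-0.058],0]
    - [[0,0,-0.058],0]
    - [[0,0,-0.058],0]

```text
time: 2.2
position: [0.5008, -0.1323, 0.3039]
tool_rot: [3.141, 0.024, -0.001]
ft_force: [0.5, 0.3, 1.5]
grip_width: 0.404
```

Run:
```python
from h import *
s=eyes.get_image("side")["pixels"][130:210,235:325]; t=eyes.get_image("top")["pixels"][165:260,175:285]
s=cv2.resize(s,(450,400),interpolation=cv2.INTER_CUBIC); t=cv2.resize(t,(350,400),interpolation=cv2.INTER_CUBIC)
cv2.imwrite("pics/c1.png",np.hstack([s,t]))
```

```text
(no output)
```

View pics/c1.png

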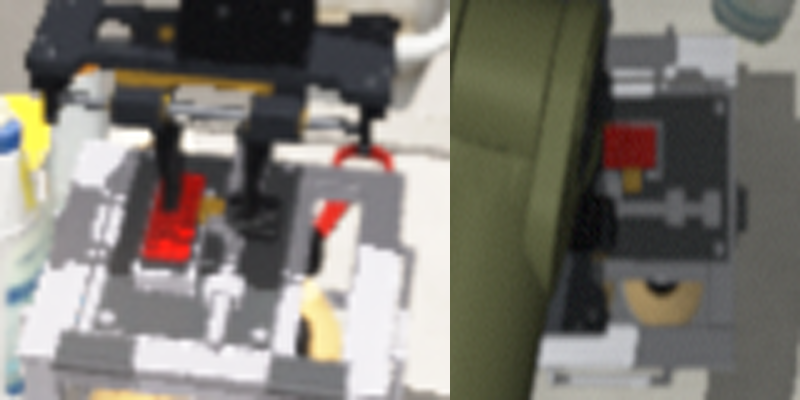

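Side crop: the left fingertip (170,205) is over the red bar. The right one (250,205) is in front of, i.e. on the +y side of, the black knob (255,215). The layout is right, so I'll press down.

carry_out:
  motion:
    - [[0,0.001,-0.015],0]
    - [[0,0.001,-0.025],0]
    - [[0,0.001,-0.03],0]
    - [[0,0.001,-0.034],0]
    - [[0,0.001,-0.037],0]
    - [[0,0.001,-0.038],0]
    - [[0,0.001,-0.038],0]

```text
time: 3.0
position: [0.5012, -0.1296, 0.2672]
tool_rot: [3.141, 0.028, 0.001]
ft_force: [-4.0, 1.3, 8.6]
grip_width: 0.399
```

carry_out:
  motion:
    - [[0,0,-0.001],0]
    - [[0,0,-0.0015],0]
    - [[0,0,-0.0015],0]

```text
time: 3.3
position: [0.5013, -0.1296, 0.2669]
tool_rot: [3.14, 0.029, 0.002]
ft_force: [-6.1, 0.7, 14.0]
grip_width: 0.4
```

Run:
```python
from h import *
from bench import get_state
q=get_state(); print(q["position"],q["ft_force"],q["torque"])
s=eyes.get_image("side")["pixels"][130:210,235:325]
cv2.imwrite("pics/c2.png",cv2.resize(s,(675,600),interpolation=cv2.INTER_CUBIC))
```

```text
[ 0.50132527 -0.12962557  0.2669447 ] [-6.13316162  0.71009096 13.96211061] [ 0.28248557  1.14208552 -0.00875348]
```

View pics/c2.png

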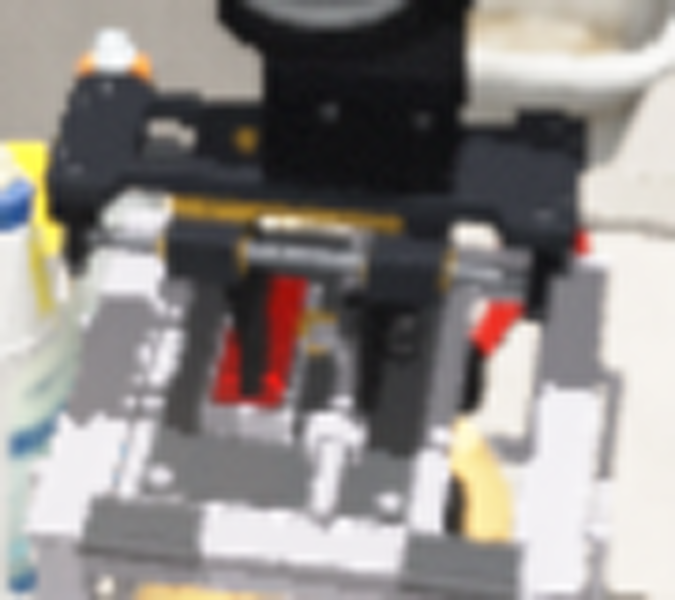

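The force jumped while z stayed at 0.267, so the bar is bottomed. The picture shows the left fingertip on the bar (255,380) and the right one behind the knob (375,440). Now I'll push to −y.

carry_out:
  motion:
    - [[0,-0.003,0],0]
    - [[0,-0.006,0],0]
    - [[0,-0.009,0],0]
    - [[0,-0.012,0],0]
    - [[0,-0.015,0],0]
    - [[0,-0.018,0],0]
    - [[0,-0.021,0],0]
    - [[0,-0.024,0],0]
    - [[0,-0.027,0],0]
    - [[0,-0.03,0],0]
    - [[0,-0.03,0],0]

```text
time: 4.45
position: [0.5045, -0.1544, 0.2672]
tool_rot: [-3.136, -0.037, -0.011]
ft_force: [-0.0, 9.0, 11.6]
grip_width: 0.405
```

carry_out:
  motion:
    - [[-0.001,-0.003,0],0]
    - [[-0.002,-0.006,0],0]
    - [[-0.002,-0.009,0],0]
    - [[-0.002,-0.012,0],0]
    - [[-0.002,-0.015,0],0]
    - [[-0.002,-0.018,0],0]
    - [[-0.002,-0.018,0],0]

```text
time: 5.15
position: [0.5028, -0.1726, 0.2671]
tool_rot: [-3.137, -0.036, -0.012]
ft_force: [1.7, 9.7, 12.1]
grip_width: 0.402
```

carry_out:
  motion:
    - [[0,-0.003,0],0]
    - [[0,-0.006,0],0]
    - [[0,-0.008,0],0]
    - [[0,-0.008,0],0]

```text
time: 5.55
position: [0.5028, -0.1771, 0.2671]
tool_rot: [-3.132, -0.04, -0.01]
ft_force: [-0.4, 15.4, 13.0]
grip_width: 0.403
```

carry_out:
  motion:
    - [[0,-0.003,0],0]
    - [[0,-0.005,0],0]
    - [[0,-0.005,0],0]
    - [[0,-0.005,0],0]

```text
time: 5.95
position: [0.5028, -0.1772, 0.2671]
tool_rot: [-3.126, -0.045, -0.007]
ft_force: [-0.8, 24.9, 16.3]
grip_width: 0.401
```

Run:
```python
from h import *
from bench import get_state
q=get_state(); print(q["position"],q["ft_force"])
s=eyes.get_image("side")["pixels"][130:210,235:325]; t=eyes.get_image("top")["pixels"][165:260,175:285]
s=cv2.resize(s,(450,400),interpolation=cv2.INTER_CUBIC); t=cv2.resize(t,(350,400),interpolation=cv2.INTER_CUBIC)
cv2.imwrite("pics/c3.png",np.hstack([s,t]))
```

```text
[ 0.50275825 -0.17721714  0.26710362] [-0.77388226 24.93951571 16.30251436]
```

View pics/c3.png

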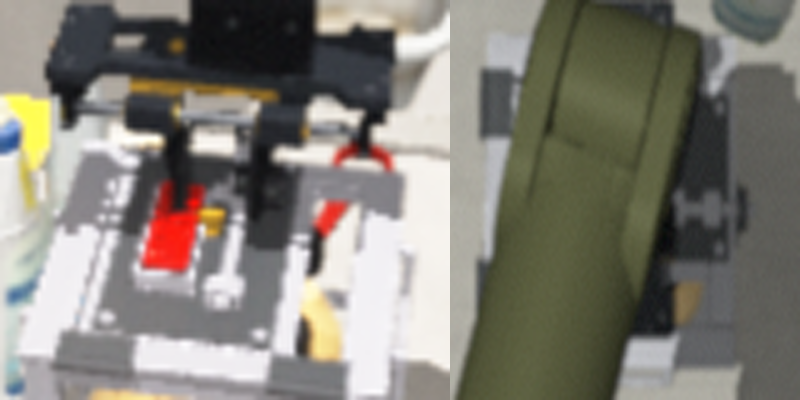

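Hard stop: y held at −0.177 while the force rose to 25 N. In the picture the brass tooth (210,220) is now behind the lug. I'll ease off in +y, then lift.

carry_out:
  motion:
    - [[0,0.005,0],0]
    - [[0,0.01,0],0]
    - [[0,0.015,0],0]
    - [[0,0.017,0],0]
    - [[0,0.017,0],0]
    - [[0,0.017,0.01],0]
    - [[0,0.017,0.025],0]
    - [[0,0.017,0.06],0]
    - [[0,0.017,0.1],0]
    - [[0,0.017,0.1],0]

```text
time: 7.05
position: [0.501, -0.1735, 0.3698]
tool_rot: [3.139, 0.029, 0.011]
ft_force: [1.1, 0.8, 0.4]
grip_width: 0.401
```

carry_out:
  motion:
    - [[0,-0.04,0.03],0]
    - [[0,-0.08,0.03],0]
    - [[0,-0.12,0.03],0]
    - [[0,-0.16,0.03],0]
    - [[0,-0.2,0.03],0]
    - [[0,-0.24,0.03],0]
    - [[0,-0.24,0.03],0]
    - [[0,-0.24,0.03],0]

```text
time: 7.85
position: [0.4989, -0.414, 0.3925]
tool_rot: [-3.138, -0.026, 0.003]
ft_force: [0.4, 1.2, -0.2]
grip_width: 0.403
```

Run:
```python
from h import *
from bench import get_state
q=get_state(); print(q["time"],q["position"],q["ft_force"])
s=eyes.get_image("side")["pixels"][130:210,235:325]; t=eyes.get_image("top")["pixels"][165:260,175:285]
s=cv2.resize(s,(450,400),interpolation=cv2.INTER_CUBIC); t=cv2.resize(t,(350,400),interpolation=cv2.INTER_CUBIC)
cv2.imwrite("pics/c4.png",np.hstack([s,t]))
```

```text
7.85 [ 0.49886879 -0.41403623  0.39253013] [ 0.42781025  1.17710195 -0.18295444]
```

View pics/c4.png

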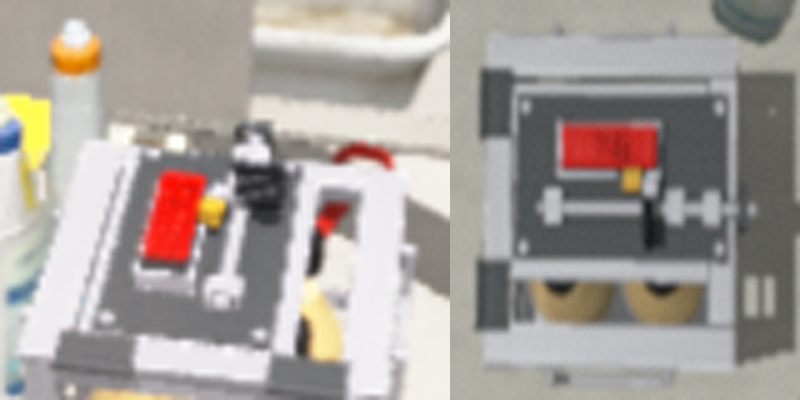

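The bolt tip is through the keeper (750,210) and the lug has passed the brass tooth (630,180). The bar's near edge is back at its starting image row (~182; ~184 when pressed), and the arm is clear. Handing in.

```bash
python3 -c "
from bench import ticket
print(ticket.close_job())"
```

```text
the job is handed in; nothing more can be done
None
```

The lid looks locked, and I handed the job in at about 8 s of the 32 s allowed. No verdict was reported and the joint values can't be read, so this rests on forces and pictures.

- **Pressing and pushing:** One fingertip pressed the red catch bar to its bottom (tip at 267 mm, about 14 N). The other pushed the knob until it hit a hard stop, where the force rose to 25 N with no further movement. I eased off towards +y before lifting clear, so the bolt was not dragged back.
- **Bolt:** In the last pictures the bolt tip is through the keeper, and the knob has travelled about 31 mm.
- **Catch:** The brass tooth sits behind the lug, and the bar is back at its starting height as far as the picture resolves.
- **Lid and loose things:** The lid looks shut. The arm's path kept clear of the loose things. The final crops did not cover all of them, so I did not re-measure their positions.
- **Disagreements:** The two cameras differed by about 11 mm on where the knob's face was. I started further back to allow for that, and the hard stop agreed with the top camera within about 2 mm. The tool also drifted about 3 mm in x during the push, which I corrected on the way.

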